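Unstack the baking things and lay out the bench

ROBOT

A 7-joint arm with a two-finger parallel gripper is mounted at the origin on the work surface. World frame = base frame: x ahead of the robot, y to its left, z up, the work surface at z = 0. Lengths are in m, angles in degrees, forces in N, time in s.
With the tool pointing down it reaches from about 0.35 to 0.775 m from the base axis. Payload 3.1 kg.
Tool frame: the origin (TCP) lies on the centre line of the jaws, within the pads' length; the fingertips stand 17 mm ahead of it and the grasp point (between the pads) lies 2 mm behind it (robot.tip_reach is the distance from the TCP to the fingertips, in m); z points along the fingers, y is the line along which they close (so a half turn about z gives the same grasp; the last joint's range is limited). The gripper opens to 85 mm and grips with 20 to 120 N. Pads are 22 mm wide; open, the fingers measure 114 mm over their backs; the gripper's body (76 mm by 85 mm) begins 54 mm behind the grasp point. The pads swing forward as they close: fully open they stand 13 mm farther back than shut.
Start: joints at [73.127, 17.813, 0.802, 86.603, -0.252, 75.585, -1.558], TCP at [0.138, -0.533, 0.22] pointing down, gripper open.
Joint ranges: [-154.91, 154.91], [-16.99, 109.72], [-72.82, 74.43], [7.12, 147.25], [-82.49, 262.49], [11.32, 116.49], [-174.64, 174.64]. Speed limits (degrees/s): [159.86, 159.86, 180, 180, 180, 180, 180].

INTERFACE

Orientations are given as [roll, pitch, yaw] about the fixed x, y, z axes, in that order (R = Rz(yaw) Ry(pitch) Rx(roll)).
In Python, from station import robot, fingers, vision, workorder, recognise gives the robot as it stands. Calls block until the motion is done:
- robot.move_to(position, orientation): joint-space move of the TCP to a pose.
- robot.line_to(position, orientation=None, velocity=0.15, f_stop=None): straight line of the TCP; orientation=None keeps the orientation; velocity is the mean speed in m/s. With f_stop (N) it stops when the force on the tool has changed by that much, and returns True; else False.
- robot.move_j(angles): joint-space move.
- fingers.gripper_to(opening, force=None): opening from 0.0 (shut) to 1.0 (fully open); force is the grip in N (None keeps the last); returns when the fingers have stopped.
- robot.pause(seconds).
- robot.inverse_kinematics(position, orientation): joint angles nearest the present ones, or None.
- vision.grab_frame(name): name is "side" or "top"; returns the picture (384x512x3 uint8, red, green, blue); there is no depth.
- vision.calibration(name): a dict with "mtx" (3x3 intrinsics, pixels), "extrinsics" (4x4, takes a point from world to camera coordinates). Camera axes: x right, y up, looking along -z (the intrinsics and any distortion apply to the point x, -y, -z); pixel columns grow to the right and rows downward; lengths in m; the calibration is good to about 2 mm. A picture is of the moment at which its call begins. calibration takes no time and is no camera call.
A pose or a line that the arm cannot do raises robot.PlanningError and nothing moves.
- workorder.close_job(): hands the job in; it is judged then, once.
Trained networks look in the newest picture that a camera, given by its name, has taken for a name from the list of things; names that differ only in an ending like _2 or _b are one class to them, and where a whole thing is asked for, a point or a joint stands for the part that bears it (a point fixed in the world has none). Each returns a list of dicts, best first, with "p" (0 to 1); they miss things now and then, are a little off and sometimes report something else, mostly with a low value. They report only what shows in the picture. A call takes as long as a camera call.
- recognise(label, camera): "rect" ([centre column, centre row, width, height] in pixels, round what is visible of it).
Readings, each from a call of its own:
- robot.current_time_s(): time.
- robot.current_joint_positions(): joint angles.
- robot.current_dq(): joint speeds.
- robot.current_joint_torque(): joint torques, N m.
- robot.current_tool_pos(): TCP position.
- robot.current_eef_rot(): TCP orientation.
- robot.current_contact_force(): force on the tool from outside, world axes, zero at the start.
- robot.current_torque(): the same for the moment, N m.
- robot.current_finger_gap(): opening from 0.0 (shut) to 1.0 (fully open).
- robot.current_gripper_force(): force on a finger pad.
Only numpy, scipy, OpenCV 4.12 (cv2) and the standard library are available. Lean on these libraries where they do the work, as an engineer would, in place of code of your own. Each camera call takes 0.05 s, during which the arm holds its last target. There are 200 camera calls.

TASK

The baking things were carried to the bench in one stack: take it apart from the top down, one piece at a time, the box only once its lid is clear, and stand each piece upright in the middle of its own place: the small tin on the small cork mat, the big canister on the big cork mat, the ramekin on the serving plate, and the lidded box squarely along the slatted trivet. Set every piece down gently instead of dropping it, tip nothing over, and leave the dough roller and the spoon where they lie.

Things in the scene. Friction and masses are not known exactly. Their poses are not given: they have to be found in the camera images.
- box: Lidded polypropylene box, white, with a flat push-on lid and a grey latch at each end: 64 mm wide (x), 176 mm long (y; 180 mm over the end latches), 56 mm high, about 0.3 kg. Bottom of the stack, on the bench. Origin: centre of its underside. Grip it across its width (x). Canister and ramekin stand on its lid about 48 mm either side of the middle along y, either one at either end
- canister: Big screw-top canister, plain aluminium cylinder, 58 mm diameter (60 mm over the screw top, which is the uppermost 16 mm), 54 mm high, flat top, about 0.16 kg. Stands on the box lid at the start. Origin: centre of its underside, z up
- tin: Small screw-top tin, plain aluminium cylinder, 40 mm diameter (42 mm over the screw top), 34 mm high, flat top, about 0.07 kg. Stands on top of the big canister at the start. Origin: centre of its underside, z up
- ramekin: Terracotta ramekin, an open straight-sided round dish, 62 mm outer diameter, 36 mm high, wall 4 mm, about 0.14 kg. Stands on the box lid at the start, beside the canister. Origin: centre of its underside, z up
- trivet: Slatted wooden trivet lying fixed on the bench, 94 mm wide (x), 196 mm long (y, the direction of its five slats), top 18 mm above the bench. The place of the box, its length along the slats. Origin: centre of its underside
- plate: White ceramic serving plate fixed by itself on the bench (not one of the bigger stacked plates on the step at the back), 184 mm diameter; flat middle about 62 mm in radius, 5 mm above the bench, beyond which the rim rises to 15 mm. The place of the ramekin. Origin: centre of its underside
- big_mat: Big round cork mat fixed on the bench, 104 mm diameter, 6 mm thick. The place of the big canister. Origin: centre of its underside
- small_mat: Small round cork mat fixed on the bench, 72 mm diameter, 6 mm thick. The place of the small tin. Origin: centre of its underside
- roller: Bystander: silicone dough roller, dark, 46 mm diameter, 352 mm long with its wooden handles (along x), lying on the bench. Origin: middle of its length, at bench height. To be left alone
- spoon: Bystander: steel spoon, 180 mm long (along x), lying flat on the bench, handle towards -x, origin near its middle. To be left alone

How it is judged (in metres and radians):
At the end, for the whole second after the job is handed in: All four stand released, upright (0.1 rad) and at rest in the middle of their own places: tin within 12 mm, canister, ramekin and box within 15 mm, the box along the slats within 0.15 rad; roller and spoon within 30 mm of where they lay (horizontal distance between tin and small_mat below 0.012 m and z of tin in the frame of small_mat between 0.002 and 0.01 m and angle between each of tin, canister, ramekin, box's own z axis and vertical below 0.1 rad and linear speed of each of tin, canister, ramekin, box below 0.02 m/s and angular speed of each of tin, canister, ramekin, box below 0.2 rad/s and horizontal distance between canister and big_mat below 0.015 m and z of canister in the frame of big_mat between 0.002 and 0.01 m and horizontal distance between ramekin and plate below 0.015 m and z of ramekin in the frame of plate between 0.001 and 0.009 m and horizontal distance between box and trivet below 0.015 m and z of box in the frame of trivet between 0.014 and 0.022 m and angle between the y axis of box and the y axis of trivet, either way round below 0.15 rad and distance of each of roller, spoon from where it was at the start of the episode below 0.03 m); the robot touches nothing.
It fails at once if the box is carried off (over 40 mm) with something still standing on it (distance of box from where it was at the start of the episode above 0.04 m and (contact force between box and canister above 0.1 N or contact force between box and tin above 0.1 N or contact force between box and ramekin above 0.1 N)).
It fails at once if the canister is carried off (over 40 mm) with the small tin still on it (distance of canister from where it was at the start of the episode above 0.04 m and contact force between canister and tin above 0.1 N).
It fails at once if a piece is tipped over (more than 60 degrees) (angle between any of box, canister, tin, ramekin's own z axis and vertical above 1.05 rad).
It fails at once if a piece is dropped onto its place (still faster than 0.5 m/s within 20 mm above it) ((horizontal distance between tin and small_mat below 0.05 m and z of tin in the frame of small_mat below 0.026 m and linear speed of tin above 0.5 m/s) or (horizontal distance between canister and big_mat below 0.05 m and z of canister in the frame of big_mat below 0.026 m and linear speed of canister above 0.5 m/s) or (horizontal distance between ramekin and plate below 0.05 m and z of ramekin in the frame of plate below 0.025 m and linear speed of ramekin above 0.5 m/s) or (horizontal distance between box and trivet below 0.05 m and z of box in the frame of trivet below 0.038 m and linear speed of box above 0.5 m/s)).
It fails at once if the roller or the spoon is pushed more than 30 mm away (distance of any of roller, spoon from where it was at the start of the episode above 0.03 m).
It also fails if it takes over 138 s, if anything falls off the work surface, if the arm or the gripper's body presses on something with over 40 N, if the wrist force passes 120 N, or if a joint passes its speed limit or range.

## Working session

There is one attempt and no reset: what is moved stays moved. The work goes in short steps, each a Python script; the robot and the scene stay as the last script left them, time stands still between calls to the robot, and variables do not carry over. Pictures are saved under pics/ and viewed, at most 14 in all, crops included, and the job is handed in when it is done.

```bash
ls; mkdir -p pics
python3 - <<'E'
from station import robot, vision, recognise
import cv2,numpy as np
for c in("top","side"):
    im=vision.grab_frame(c); cv2.imwrite(f"pics/{c}0.png",cv2.resize(im[:,:,::-1],(800,600)))
    k=vision.calibration(c); print(c,{a:np.round(np.array(b),4).tolist() for a,b in k.items()})
    for l in "box canister tin ramekin trivet plate big_mat small_mat roller spoon".split():
        print(l,[(np.round(d["rect"]).tolist(),round(d["p"],2)) for d in recognise(l,c)[:3]])
E
```

```text
pics
top {'mtx': [[499.2617, 0.0, 258.4124], [0.0, 499.2617, 192.1523], [0.0, 0.0, 1.0]], 'extrinsics': [[0.0159, -0.9996, 0.0228, 0.0339], [0.9909, 0.0188, 0.1334, -0.5634], [-0.1338, 0.0205, 0.9908, -1.4613], [0.0, 0.0, 0.0, 1.0]]}
box [([164.0, 237.0, 66.0, 36.0], 0.58)]
canister []
tin [([177.0, 235.0, 16.0, 17.0], 0.47)]
ramekin [([146.0, 237.0, 22.0, 21.0], 0.86), ([276.0, 147.0, 16.0, 56.0], 0.19)]
trivet [([276.0, 150.0, 14.0, 56.0], 0.68), ([322.0, 173.0, 69.0, 44.0], 0.64)]
plate [([275.0, 228.0, 57.0, 59.0], 0.76)]
big_mat [([376.0, 242.0, 37.0, 32.0], 0.69)]
small_mat [([215.0, 173.0, 24.0, 24.0], 0.75)]
roller [([109.0, 185.0, 110.0, 44.0], 0.63)]
spoon [([277.0, 147.0, 17.0, 58.0], 0.67)]
side {'mtx': [[347.3595, 0.0, 247.6929], [0.0, 347.3595, 187.3761], [0.0, 0.0, 1.0]], 'extrinsics': [[-0.9995, -0.0287, 0.0097, 0.5616], [0.0248, -0.5907, 0.8065, -0.0576], [-0.0175, 0.8064, 0.5912, -1.1525], [0.0, 0.0, 0.0, 1.0]]}
box [([298.0, 275.0, 43.0, 66.0], 0.81)]
canister [([293.0, 246.0, 23.0, 27.0], 0.95)]
tin [([299.0, 229.0, 21.0, 22.0], 0.61)]
ramekin [([305.0, 275.0, 29.0, 26.0], 0.79), ([205.0, 196.0, 52.0, 9.0], 0.66)]
trivet [([236.0, 178.0, 39.0, 33.0], 0.91)]
plate [([282.0, 197.0, 59.0, 32.0], 0.86)]
big_mat [([223.0, 237.0, 23.0, 15.0], 0.72), ([285.0, 154.0, 22.0, 16.0], 0.69)]
small_mat [([223.0, 237.0, 24.0, 14.0], 0.6), ([203.0, 195.0, 56.0, 11.0], 0.47)]
roller [([231.0, 328.0, 50.0, 110.0], 0.8)]
spoon [([206.0, 194.0, 51.0, 10.0], 0.52)]
```

View pics/top0.png

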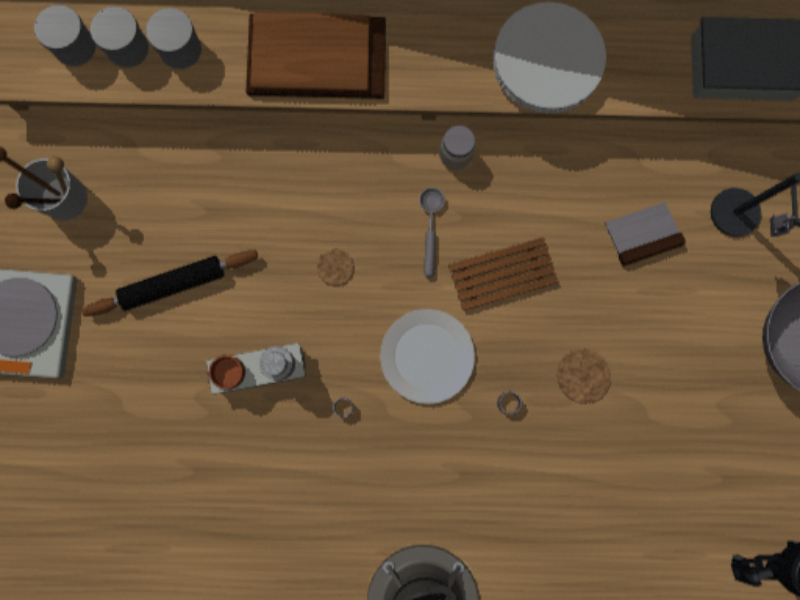

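View pics/side0.png

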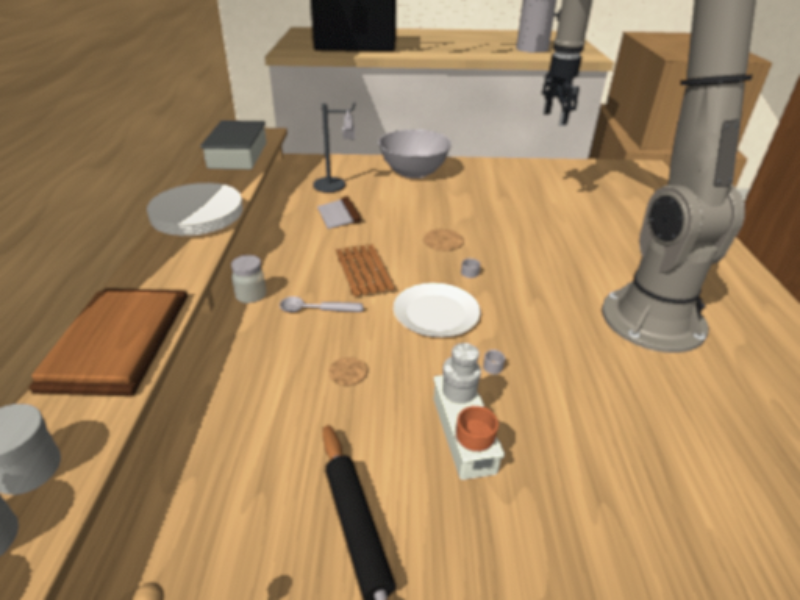

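```bash
cat > h.py <<'E'
import numpy as np,cv2
from station import robot,fingers,vision,workorder,recognise
def cam(c):
    k=vision.calibration(c); return np.array(k["mtx"]),np.array(k["extrinsics"])
def proj(c,P):
    K,E=cam(c); P=np.atleast_2d(P).astype(float); q=P@E[:3,:3].T+E[:3,3]; q=q*[1,-1,-1]; q=q@K.T; return q[:,:2]/q[:,2:]
def unproj(c,uv,z):
    K,E=cam(c); uv=np.atleast_2d(uv).astype(float); d=np.c_[uv,np.ones(len(uv))]@np.linalg.inv(K).T*[1,-1,-1]
    R=E[:3,:3]; d=d@R; o=-R.T@E[:3,3]; return o+d*((z-o[2])/d[:,2])[:,None]
E
python3 - <<'E'
from h import *
t=vision.grab_frame("top")[:,:,::-1]; s=vision.grab_frame("side")[:,:,::-1]
np.save("t0.npy",t); np.save("s0.npy",s)
def crop(im,x,y,w,h,f): return cv2.resize(im[y:y+h,x:x+w],(w*f,h*f),interpolation=cv2.INTER_CUBIC)
a=crop(t,125,210,80,50,5); b=crop(t,200,155,80,50,5); c=crop(t,280,145,80,60,5); d=crop(t,340,215,80,60,5)
cv2.imwrite("pics/ct.png",np.vstack([np.hstack([a,b]),np.hstack([c,d])]))
cv2.imwrite("pics/cs.png",crop(s,260,210,75,100,6))
E
```

```text
(no output)
```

View pics/ct.png

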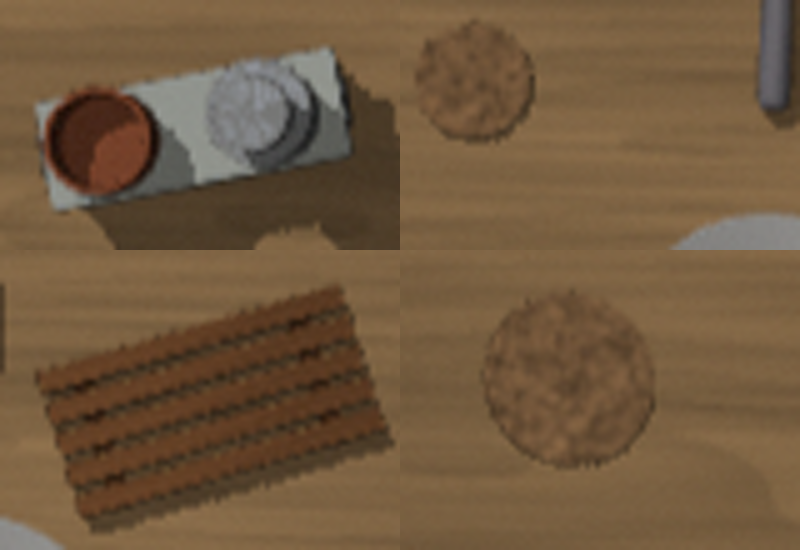

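View pics/cs.png

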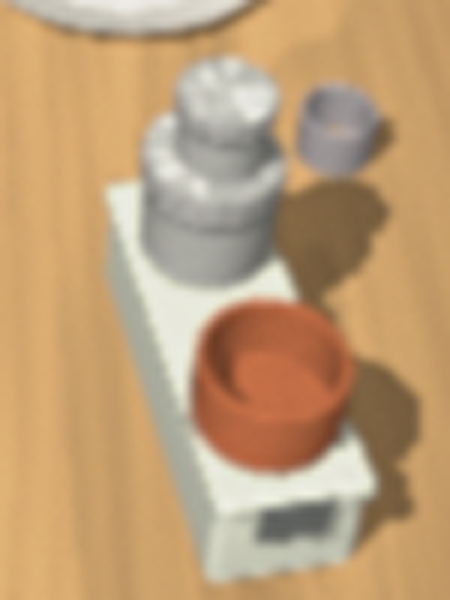

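The top view shows all targets clearly (5x crops): the box corners at (38,103), (333,48), (352,155), (57,210), the ramekin rim centre at (101,140), the tin at (250,108), the small mat at (475,80), the trivet centre at (213,402) and the big mat at (570,378). In the side crop the tin is at (228,98), the canister top at (213,175) and the ramekin rim at (275,352).

Run:
```python
from h import *
T=lambda x,y,ox,oy,f=5:np.array([(x+.5)/f-.5+ox,(y+.5)/f-.5+oy])
def show(n,c,uv,z): print(n,c,np.round(unproj(c,uv,z)[:,:2],4).tolist())
B=np.array([T(*p,125,210) for p in [(38,103),(333,48),(352,155),(57,210)]]); W=unproj("top",B,.056)
print(W.round(4),W.mean(0)); e=W[0]-W[1]; print("len",np.linalg.norm(W-np.roll(W,-1,0),axis=1),"ang y-axis",np.degrees(np.arctan2(-e[0],e[1])))
show("ram","top",T(101,140,125,210),.092);show("tin","top",T(250,108,125,210),.144);show("can","top",T(263,113,125,210),.110)
S=lambda x,y:T(x,y,260,210,6)
show("ram","side",S(275,352),.092);show("tin","side",S(228,98),.144);show("can","side",S(213,175),.110)
show("smat","top",T(75,80,200,155),.006);show("bmat","top",T(170,128,340,215),.006)
C=np.array([T(*p,280,145) for p in [(38,122),(342,37),(390,183),(85,267)]]);W=unproj("top",C,.018)
print(W.round(4),W.mean(0));e=W[0]-W[1];print("len",np.linalg.norm(W-np.roll(W,-1,0),axis=1),"trivet",np.degrees(np.arctan2(-e[0],e[1])))
show("plate","top",T(428,357,0,0,1.5625),.015)
show("spoon","top",T(432,235,0,0,1.5625),.01)
show("roller","top",np.array([T(86,310,0,0,1.5625),T(257,255,0,0,1.5625)]),.023)
show("cup","top",np.array([T(343,408,0,0,1.5625),T(510,404,0,0,1.5625)]),.03)
show("jar","top",T(458,140,0,0,1.5625),.06)
# side cross-checks via recognise-independent segmentation: plate white, side
for c,f in(("top","t0.npy"),("side","s0.npy")):
    im=np.load(f); hsv=cv2.cvtColor(np.ascontiguousarray(im),cv2.COLOR_BGR2HSV)
    m=((hsv[...,1]<60)&(hsv[...,2]>100)).astype(np.uint8)
    n,l,st,ce=cv2.connectedComponentsWithStats(m)
    u=proj(c,[[.56,0,.012]])[0]
    i=min((j for j in range(1,n) if st[j,4]>500),key=lambda j:np.hypot(*(ce[j]-u)))
    k=max(cv2.findContours((l==i).astype(np.uint8),0,1)[0],key=len); (el)=cv2.fitEllipse(k)
    print(st[i],el); show("plate",c,el[0],.013)
print(robot.current_tool_pos(),robot.current_eef_rot(),robot.current_time_s())
```

```text
[[0.4412 0.4105 0.056 ]
 [0.4764 0.24   0.056 ]
 [0.4141 0.2268 0.056 ]
 [0.3795 0.3965 0.056 ]] [0.42779992 0.31844223 0.056     ]
len [0.17410286 0.06369172 0.17315134 0.06334885] ang y-axis 11.654810933655932
ram top [[0.4189, 0.3656]]
tin top [[0.4357, 0.2744]]
can top [[0.4349, 0.2719]]
ram side [[0.4174, 0.3652]]
tin side [[0.4329, 0.2772]]
can side [[0.4368, 0.2872]]
smat top [[0.6313, 0.1789]]
bmat top [[0.4261, -0.3097]]
[[ 0.6386 -0.0438  0.018 ]
 [ 0.6956 -0.2313  0.018 ]
 [ 0.605  -0.2601  0.018 ]
 [ 0.5496 -0.0732  0.018 ]] [ 0.62219208 -0.15209232  0.018     ]
len [0.19600896 0.09514264 0.19497725 0.09370429] trivet 16.92399488908467
plate top [[0.4565, -0.0048]]
spoon top [[0.6984, -0.0102]]
roller top [[0.5347, 0.6533], [0.6486, 0.3311]]
cup top [[0.3563, 0.1558], [0.3689, -0.1612]]
jar top [[0.8773, -0.056]]
[ 243  198   61   61 2895] ((273.1429748535156, 227.70314025878906), (59.718746185302734, 59.91643524169922), 165.1927490234375)
plate top [[0.4584, -0.0031]]
[ 252  181   55   35 1508] ((279.2307434082031, 197.858642578125), (33.645660400390625, 54.69013977050781), 95.49679565429688)
plate side [[0.4572, -0.0016]]
[ 0.1375935  -0.53253093  0.21980922] [1.79997707e+02 2.04931822e-03 1.44898067e+01] 1.2
```

```bash
cat >> h.py <<'E'
BX=np.array([.428,.3185]); BA=11.65
def pick(xy,z,yaw,force=40,zt=.26,first=False):
    o=[180,0,yaw]; p=[*xy,zt]
    robot.move_to(p,o)
    fingers.gripper_to(1.0)
    robot.line_to([*xy,z+.03],velocity=.2); robot.line_to([*xy,z],velocity=.06)
    fingers.gripper_to(0.0,force=force)
    print("gap",robot.current_finger_gap()*85,"F",robot.current_gripper_force())
    robot.line_to([*xy,z+.02],velocity=.05); robot.line_to([*xy,zt],velocity=.2)
    print("held gap",robot.current_finger_gap()*85,"t",robot.current_time_s())
def place(xy,z,yaw,opening=1.0,zt=.26,fs=3):
    robot.line_to([*xy,zt],[180,0,yaw],velocity=.3)
    robot.line_to([*xy,z+.03],velocity=.2)
    robot.pause(.3)
    hit=robot.line_to([*xy,z-.004],velocity=.03,f_stop=fs)
    print("hit",hit,"dz",robot.current_tool_pos()[2]-z)
    fingers.gripper_to(opening); robot.pause(.2)
    robot.line_to([*xy,z+.06],velocity=.1); robot.line_to([*xy,zt],velocity=.25)
    print("t",robot.current_time_s())
E
python3 - <<'E'
from h import *
print(robot.tip_reach)
for y in(BA+90,BA-90):
    for p in([.4345,.275,.133],[.6313,.179,.03],[.426,-.31,.03],[.457,-.003,.025],[.622,-.152,.05],[.428,.3185,.03]):
        q=robot.inverse_kinematics(p,[180,0,y]); print(y,None if q is None else np.round(q).tolist())
E
```

```text
0.017
101.65 [6.0, 27.0, -54.0, 98.0, 23.0, 67.0, -43.0]
101.65 [13.0, 50.0, -53.0, 80.0, 41.0, 70.0, -33.0]
101.65 [53.0, 28.0, -24.0, 103.0, 14.0, 51.0, 34.0]
101.65 [33.0, 26.0, -44.0, 114.0, 24.0, 49.0, -12.0]
101.65 [36.0, 42.0, -39.0, 83.0, 28.0, 65.0, 4.0]
101.65 [4.0, 42.0, -62.0, 102.0, 42.0, 63.0, -61.0]
-78.35 [10.0, 30.0, -62.0, 98.0, 28.0, 69.0, 133.0]
-78.35 [16.0, 55.0, -62.0, 80.0, 48.0, 74.0, 143.0]
-78.35 [32.0, 26.0, 3.0, 104.0, -2.0, 50.0, -133.0]
-78.35 [-50.0, 33.0, 65.0, 117.0, -38.0, 54.0, -134.0]
-78.35 [15.0, 36.0, -4.0, 84.0, 3.0, 60.0, -158.0]
-78.35 [4.0, 42.0, -62.0, 102.0, 42.0, 63.0, 119.0]
```

Run:
```python
from h import *
robot.move_j([-32,17.813,.802,86.603,-.252,75.585,-1.558]); print(robot.current_tool_pos(),robot.current_eef_rot())
tin=[.4345,.2755]
pick(tin,.133,BA+90,force=30)
place([.6313,.1789],.0295,BA+90,opening=.85)
print(np.round(robot.current_joint_positions()))
t=vision.grab_frame("top")[:,:,::-1]; s=vision.grab_frame("side")[:,:,::-1]
def crop(im,x,y,w,h,f): return cv2.resize(im[y:y+h,x:x+w],(w*f,h*f),interpolation=cv2.INTER_CUBIC)
cv2.imwrite("pics/a1.png",np.hstack([crop(t,130,150,110,110,4)[:400],crop(s,200,200,90,100,4)[:400]]))
```

```text
[0.47886156 0.27056933 0.21983225] [1.79996480e+02 3.84427465e-02 1.19485738e+02]
gap -0.034248950725777716 F 0.0
held gap -0.23348955518627965 t 8.1917
hit False dz -0.0036940256582587427
t 14.3167
[-22.  30.   8.  63.  -4.  87.  -3.]
```

View pics/a1.png

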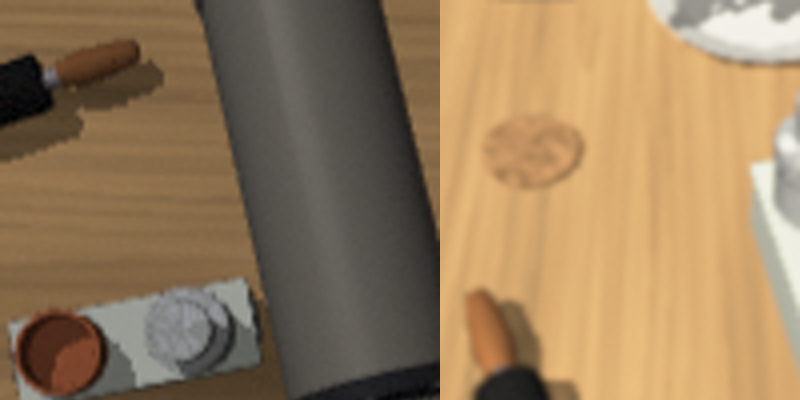

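The fingers closed on nothing and the stack still stands; I'll look at the arm in grasp pose.

Run:
```python
from h import *
xy=[.4345,.2755]
robot.line_to([*xy,.26],[180,0,BA+90],velocity=.3)
fingers.gripper_to(1.0); print(robot.current_finger_gap())
robot.line_to([*xy,.16],velocity=.2); robot.line_to([*xy,.133],velocity=.06)
print(robot.current_tool_pos(),robot.current_eef_rot())
s=vision.grab_frame("side")[:,:,::-1]; print(proj("side",[[*xy,.133],[*xy,.116]]))
t=vision.grab_frame("top")[:,:,::-1]
def crop(im,x,y,w,h,f): return cv2.resize(im[y:y+h,x:x+w],(w*f,h*f),interpolation=cv2.INTER_CUBIC)
cv2.imwrite("pics/a2.png",np.hstack([crop(s,240,170,80,110,5),crop(t,130,170,80,110,5)]))
```

```text
1.0007715694461001
[0.4343839  0.27542362 0.13274578] [-1.79970618e+02  1.37672091e-02  1.01652511e+02]
[[296.46430587 228.72935149]
 [295.83468138 233.72906603]]
```

View pics/a2.png

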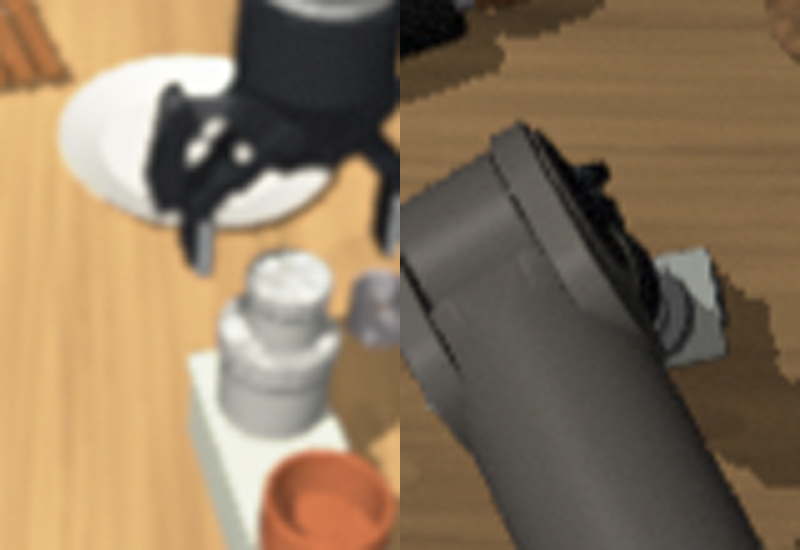

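Run:
```python
from h import *
P=[[0,0,0],[0,0,.1],[.138,-.533,.22],[.138,-.533,.216],[.138,-.533,.30]]
for c in("side","top"): print(c,(proj(c,P)*1.5625).round(0).tolist())
s=np.load("s0.npy");t=np.load("t0.npy")
def crop(im,x,y,w,h,f): return cv2.resize(im[y:y+h,x:x+w],(w*f,h*f),interpolation=cv2.INTER_CUBIC)
cv2.imwrite("pics/a3.png",np.hstack([crop(s,325,20,80,80,5),crop(t,432,304,80,80,5)]))
```

```text
side [[651.0, 320.0], [666.0, 281.0], [552.0, 129.0], [551.0, 131.0], [557.0, 99.0]]
top [[422.0, 601.0], [424.0, 615.0], [756.0, 550.0], [754.0, 549.0], [780.0, 560.0]]
```

View pics/a3.png

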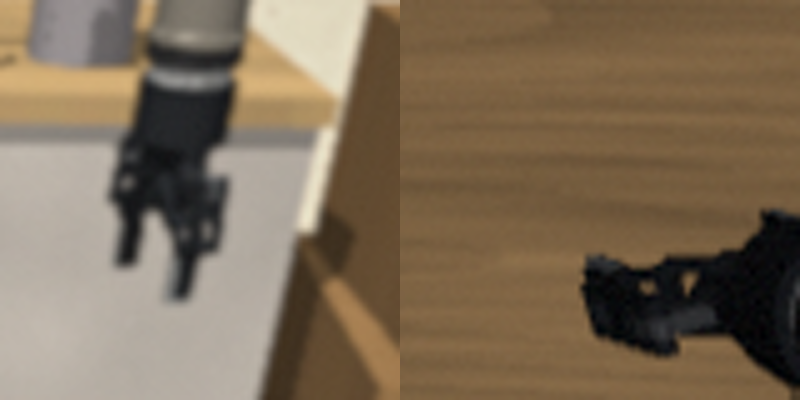

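Run:
```python
from h import *
xy=[.55,.18]
robot.line_to([.4345,.2755,.26],velocity=.25)
robot.line_to([*xy,.15],velocity=.3); fingers.gripper_to(0.0)
robot.line_to([*xy,.03],velocity=.2); robot.pause(.3)
hit=robot.line_to([*xy,-.0],velocity=.03,f_stop=3)
z=robot.current_tool_pos(); print(hit,z,robot.current_contact_force(),robot.current_time_s())
s=vision.grab_frame("side")[:,:,::-1]; t=vision.grab_frame("top")[:,:,::-1]
print(proj("side",[[*xy,z[2]-.017]]),proj("top",[[*xy,z[2]-.017]]))
robot.line_to([*xy,.06],velocity=.1)
def crop(im,x,y,w,h,f): return cv2.resize(im[y:y+h,x:x+w],(w*f,h*f),interpolation=cv2.INTER_CUBIC)
cv2.imwrite("pics/a4.png",np.hstack([crop(s,210,170,80,110,5),crop(t,180,150,80,110,5)]))
```

```text
False [5.50250956e-01 1.80083335e-01 2.42044464e-04] [-0.72830937  0.42929801 -0.12830229] 21.3333
[[249.89342393 242.78353498]] [[213.99471993 197.71966301]]
```

View pics/a4.png

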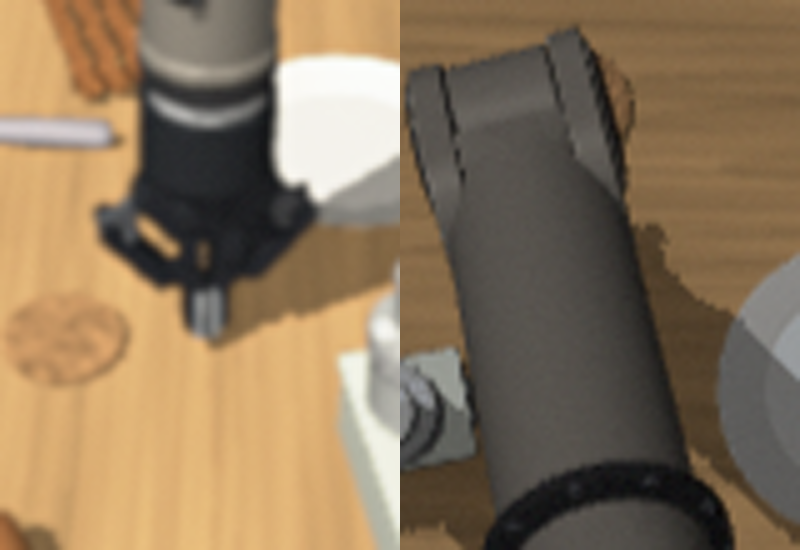

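The bench was never touched at a reported tip height of −17 mm, so the true tool sits higher than reported. I'll probe for the real offset.

Run:
```python
from h import *
xy=[.55,.18]
robot.line_to([*xy,.005],velocity=.15); robot.pause(.3)
try:
    hit=robot.line_to([*xy,-.05],velocity=.025,f_stop=3)
except robot.PlanningError as e: print(e); hit=None
z=robot.current_tool_pos(); print(hit,z,robot.current_eef_rot(),robot.current_contact_force(),robot.current_time_s())
s=vision.grab_frame("side")[:,:,::-1]
robot.line_to([*xy,.06],velocity=.1)
def crop(im,x,y,w,h,f): return cv2.resize(im[y:y+h,x:x+w],(w*f,h*f),interpolation=cv2.INTER_CUBIC)
cv2.imwrite("pics/a5.png",crop(s,220,200,60,60,8)); print(proj("side",[[*xy,0]]))
```

```text
True [ 0.54999229  0.17994209 -0.01130436] [-1.79982407e+02  2.78324754e-03  1.01647259e+02] [-0.49855768 -1.53964356  3.60646294] 23.95
[[249.97034803 238.70719597]]
```

View pics/a5.png

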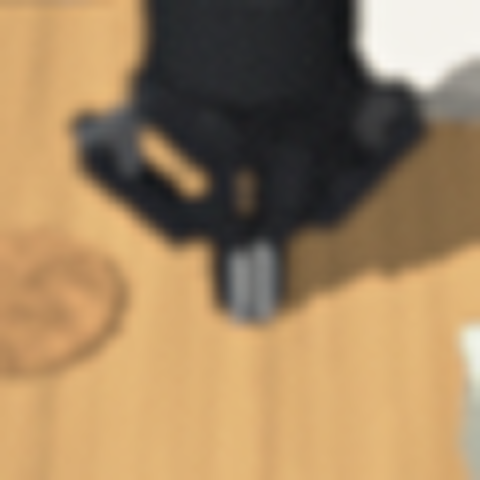

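```bash
sed -i 's/^def pick(\(.*\):$/def pick(\1:\n    z-=DZ/; s/^def place(\(.*\):$/def place(\1:\n    z-=DZ/' h.py; echo 'DZ=.0283' >> h.py
python3 - <<'E'
from h import *
robot.line_to([.55,.18,.26],velocity=.3)
pick([.4345,.2755],.129,BA+90,force=30)
E
```

```text
gap 39.102434517045516 F 30.302866101264954
held gap 38.710151050473314 t 30.45
```

Run:
```python
from h import *
place([.6313,.1789],.025,BA+90,opening=.8)
robot.line_to([.45,.1,.26],velocity=.3)
t=vision.grab_frame("top")[:,:,::-1]; s=vision.grab_frame("side")[:,:,::-1]
def crop(im,x,y,w,h,f): return cv2.resize(im[y:y+h,x:x+w],(w*f,h*f),interpolation=cv2.INTER_CUBIC)
cv2.imwrite("pics/a6.png",np.hstack([crop(t,130,150,100,110,4),crop(s,190,180,100,110,4)]))
print(proj("side",[[.6313,.1789,.006],[.6313,.1789,.04]]))
```

```text
hit True dz 0.00044921608567292243
t 36.1667
[[222.21458626 236.20311614]
 [221.81523497 227.62257607]]
```

View pics/a6.png

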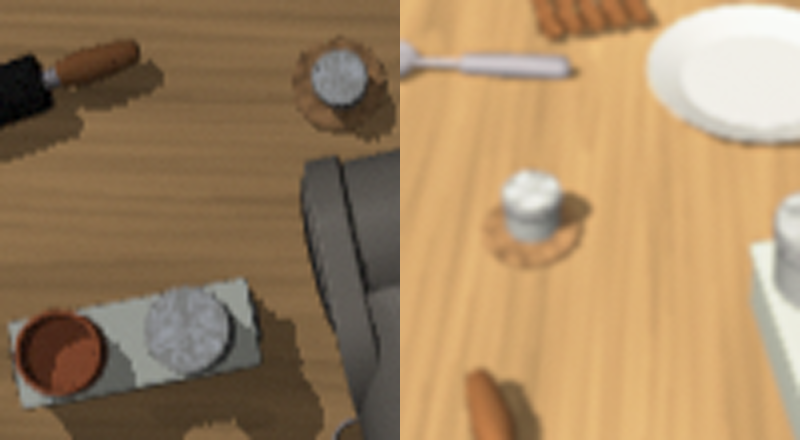

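Run:
```python
from h import *
T=lambda x,y,ox,oy,f=4:np.array([(x+.5)/f-.5+ox,(y+.5)/f-.5+oy])
print("tin",unproj("top",T(338.5,77,130,150),.04),unproj("side",T(132,190,190,180),.04),"mat",unproj("top",T(339,86,130,150),.006),unproj("side",T(133,226,190,180),.006))
c=unproj("top",T(188,330,130,150),.110)[0];print("can",c)
print("ram",unproj("top",T(61,352,130,150),.092))
```

```text
tin [[0.63050862 0.17776562 0.04      ]] [[0.62916407 0.17672798 0.04      ]] mat [[0.62964457 0.17955831 0.006     ]] [[0.62939992 0.17850189 0.006     ]]
can [0.43506208 0.27354587 0.11      ]
ram [[0.4188564  0.36538975 0.092     ]]
```

Run:
```python
from h import *
pick([.436,.273],.075,BA+90,force=40)
place([.4261,-.3097],.075-.056+.006,BA+30)
robot.line_to([.45,.1,.26],[180,0,BA+90],velocity=.4)
pick([.4187,.3655],.073,BA+90,force=40)
```

```text
gap 56.967168005138774 F 42.85124659538269
held gap 56.865762227390775 t 41.875
hit True dz 0.0006175808470106729
t 48.8
gap 59.98157870631186 F 43.67085358360782
held gap 59.53895962879498 t 55.0083
```

Run:
```python
from h import *
place([.4577,-.0025],.073-.056+.005,BA+60)
robot.line_to([.5,.12,.26],[180,0,BA+90],velocity=.4)
t=vision.grab_frame("top")[:,:,::-1]; s=vision.grab_frame("side")[:,:,::-1]
def crop(im,x,y,w,h,f): return cv2.resize(im[y:y+h,x:x+w],(w*f,h*f),interpolation=cv2.INTER_CUBIC)
cv2.imwrite("pics/a7.png",np.vstack([np.hstack([crop(t,130,200,80,70,4),crop(t,240,195,80,70,4)]),np.hstack([crop(t,340,205,80,70,4),crop(s,240,120,80,70,4)*0+crop(s,230,140,80,70,4)])]))
```

```text
hit True dz 0.000786642778911377
t 61.225
```

View pics/a7.png

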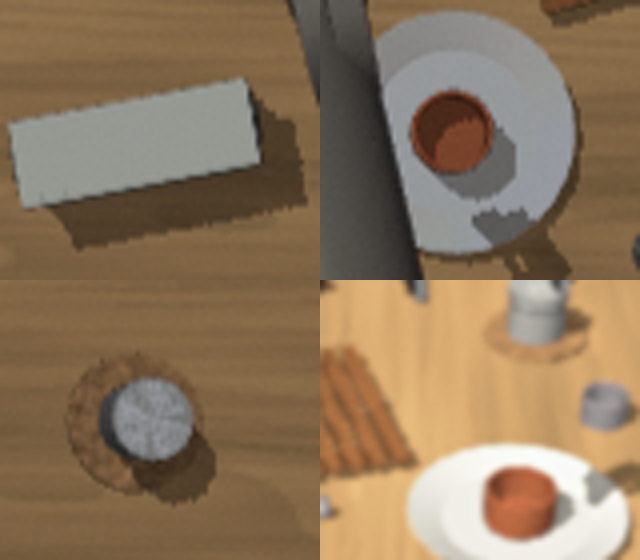

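Run:
```python
from h import *
T=lambda x,y,ox,oy,f=4:np.array([(x+.5)/f-.5+ox,(y+.5)/f-.5+oy])
print("ram",unproj("top",T(132,132,240,195),.041),"plate",unproj("top",T(133,133,240,195),.015))
print("can",unproj("top",T(153,138,340,205),.060),"mat",unproj("top",T(135,142,340,205),.006))
W=unproj("top",np.array([T(*p,130,200) for p in [(10,124),(244,78),(261,163),(23,208)]]),.056)
e=W[0]+W[3]-W[1]-W[2]; print(W.mean(0),np.degrees(np.arctan2(-e[0],e[1])))
```

```text
ram [[ 4.56811662e-01 -1.15031818e-04  4.10000000e-02]] plate [[ 0.4577305 -0.0021877  0.015    ]]
can [[ 0.42722782 -0.30870706  0.06      ]] mat [[ 0.42636457 -0.30904107  0.006     ]]
[0.42767384 0.31944987 0.056     ] 11.95226824429953
```

Run:
```python
from h import *
pick([.4277,.319],.030,11.8+90,force=60)
place([.622,-.152],.048,16.9+90)
robot.line_to([.45,.15,.26],[180,0,BA+90],velocity=.4)
t=vision.grab_frame("top")[:,:,::-1]; s=vision.grab_frame("side")[:,:,::-1]
def crop(im,x,y,w,h,f): return cv2.resize(im[y:y+h,x:x+w],(w*f,h*f),interpolation=cv2.INTER_CUBIC)
cv2.imwrite("pics/a8.png",np.hstack([crop(t,270,140,100,90,4),crop(s,180,130,100,90,4)]))
```

```text
gap 63.125670522900535 F 66.46084785461426
held gap 62.63352623787389 t 67.2417
hit True dz 0.0007781374762725057
t 73.6833
```

View pics/a8.png

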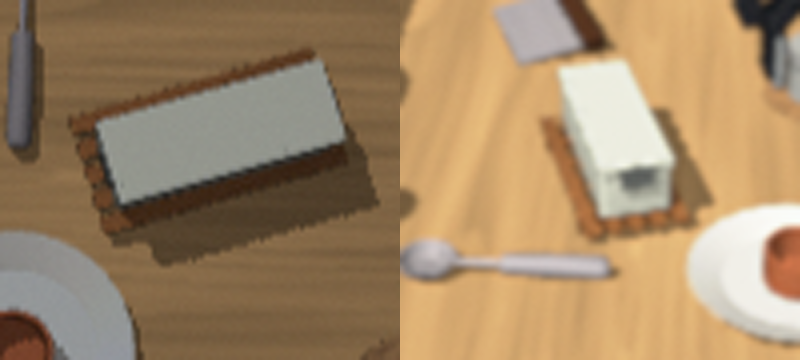

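Run:
```python
from h import *
T=lambda x,y,ox,oy,f=4:np.array([(x+.5)/f-.5+ox,(y+.5)/f-.5+oy])
W=unproj("top",np.array([T(*p,270,140) for p in [(96,122),(323,58),(347,140),(122,207)]]),.074)
e=W[0]+W[3]-W[1]-W[2]; print(W.mean(0),np.degrees(np.arctan2(-e[0],e[1])),np.linalg.norm(W-np.roll(W,-1,0),axis=1))
```

```text
[ 0.62003721 -0.15187655  0.074     ] 17.370188342455855 [0.17629378 0.06379189 0.1745946  0.06586285]
```

```bash
python3 -c "
from h import *
print(workorder.close_job())"
```

```text
the job is handed in; nothing more can be done
None
```

I handed the job in at about 74 s of the 138 s allowed. The tin, canister, ramekin and box each stand on their own place, about 2 mm from centre in the pictures, and nothing was tipped, though my first try at the tin closed on air because the tool sat about 28 mm higher than reported. The verdict wasn't shown.

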